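# Pry the spring clip off the roller axle

## Task

Take the red-handled hooked pick out of its wooden block, hook it through the eye of the yellow spring clip and pry the clip up out of the groove of the roller's axle. Carry the clip on the hook to the blue dish and lower it in without dropping it, then put the pick back upright in the slot of its block. Keep the gripper's fingers off the clip, and do not disturb the tile, the cork or the jar.

Things in the scene. Friction and masses are not known exactly. Their poses are not given: they have to be found in the camera images.
- pick_grip (a point): Centre of the pick's red handle, the place to grip. Pick: 131 mm long, 130 g, upright at the start, hook down; z up the handle, y the way the hook's foot points. Handle 18 mm square (flats face x and y), reaching 28 mm above and below this point, with a dark band near the top.
- pick: The hooked pick; origin on its axis at the underside of its 32 mm square, 6 mm thick steel collar, 34 mm below pick_grip. From here a round shank, 8 mm across, runs down the axis to the foot, whose axis is 65 mm below.
- pick_foot (a point): Point on the axis of the hook's foot where the clip should hang: 99 mm below pick_grip and 11 mm along y from the shank's axis. Axes as pick_grip. The foot, a 6 mm round bar, runs along +y to 26 mm from the shank's axis, where a 6 mm tip turns up, its top 10 mm above the foot's axis. Lowest point of the pick 4 mm below the foot's axis.
- block_slot (a point): Where the shank stands in the fixed plywood block (84 x, 110 y, 80 mm tall), on its top face. A slot 18 mm wide (x), open to the bottom, runs from 15 mm behind to 45 mm ahead of this point (+y). At rest the foot hangs in it towards +y and the collar lies on the top: pick_grip is 34 mm above this point, the pick's axes agree with the block's.
- groove (a point): Centre of the axle's groove, 75 mm above the bench on a fixed green roller stand (base 110 by 140 mm). Axle level along y, free end to -y, z up. From here: axle end, 32 mm across, from 4.5 to 16 mm towards -y; towards +y a hub 40 mm across from 4.5 mm, the roller (100 mm across) from 32 mm. Groove 9 mm wide, core 24 mm across with a flat on top.
- clip_eye (a point): Centre of the eye under the clip's arch, 34 mm above the groove centre while seated. Clip: yellow, 67 mm tall, 42 mm wide (x), 6 mm thick (y, along the axle), 60 g; z towards the arch. Eye 28 mm wide, open from 14 mm below to 13 mm above this point (peak at x = 0, lower to the sides); bridge 8 mm thick below it. Clip hung by the arch: this point 10 mm below the foot's axis.
- clip_mid (a point): Centre of the clip, 16 mm below clip_eye along its z; same axes. Two sprung legs with inward jaws grip the groove's core. A straight upward pull of about 10 to 17 N on the arch spreads them and the clip snaps free after 5 to 10 mm; its leg tips clear the axle end after 30 mm. Hung, its leg tips are 58 mm below the foot's axis.
- clip: The yellow spring clip; origin 18 mm below clip_mid in its own z (at the groove's centre while seated). Stood on its legs in the dish its eye is open from 34 to 61 mm above the floor, and a push of some 10 mm at the arch tips it over.
- dish_floor (a point): Centre of the inner floor of the fixed blue dish, 6 mm above the bench. Dish 190 mm (x) by 160 mm (y), walls 6 mm thick, rim 30 mm above the bench.
- tile: Bystander: a curved fired roof tile, about 150 by 135 mm, 45 mm high, on the bench.
- cork_puck: Bystander: a cork puck, 56 mm across, 35 mm tall, on the bench.
- jar: Bystander: a white jar with a black lid, 64 mm across, 85 mm tall, on the bench.
Things that resemble listed ones, but are neither listed nor needed, are in the scene too. There is more than one size of the pick; the job needs the middle-sized.

How it is judged (in metres and radians):
On the way, in this order (a step that is already met when the one before it is completed fails the run):
1. the pick is lifted out of its block (height (world z) of pick_foot above 0.085 m), for 0.1 s.
2. the clip is out of the groove and carried by the pick (distance between clip and groove above 0.04 m and contact force between pick and clip above 0.15 N and height (world z) of clip_mid above 0.1 m), for 0.1 s.
3. the clip rests in the dish, off the hook (x of clip_mid in the frame of dish_floor between -0.085 and 0.085 m and y of clip_mid in the frame of dish_floor between -0.07 and 0.07 m and height (world z) of clip_mid below 0.05 m and contact force between pick and clip below 0.05 N and linear speed of clip below 0.03 m/s), for 0.3 s.
At the end, for the whole second after the job is handed in: Clip at rest in the dish: centre within 85 mm (x) and 70 mm (y) of the dish's centre, under 50 mm high. Pick released at rest in its slot: upright within 0.2 rad, collar on the block (underside 74 to 88 mm up), handle within 35 mm of the slot point, not touching the clip (all of step 3 and horizontal distance between pick_grip and block_slot below 0.035 m and height (world z) of pick between 0.074 and 0.088 m and angle between pick's own z axis and vertical below 0.2 rad and linear speed of pick below 0.03 m/s).
It fails at once if the fingers touch the clip (contact force between the fingers and clip above 0.5 N).
It fails at once if the clip is dropped or flung (faster than 1.1 m/s) (linear speed of clip above 1.1 m/s).
It fails at once if the clip falls on the bench (height (world z) of clip_mid below 0.007 m).
It fails at once if a bystander is moved more than 25 mm (distance of any of tile, cork_puck, jar from where it was at the start of the episode above 0.025 m).
It also fails if it takes over 64 s, if anything falls off the work surface, if the arm or the gripper's body presses on something with over 40 N, if the wrist force passes 120 N, or if a joint passes its speed limit or range.

## Robot

A 6-joint arm with a two-finger parallel gripper is mounted at the origin on the work surface. World frame = base frame: x ahead of the robot, y to its left, z up, the work surface at z = 0. Lengths are in m, angles in degrees, forces in N, time in s.
With the tool pointing down it reaches from about 0.25 to 0.725 m from the base axis. Payload 9.7 kg.
Tool frame: the origin (TCP) lies on the centre line of the jaws, within the pads' length; the fingertips stand 22 mm ahead of it and the grasp point (between the pads) lies 3 mm ahead of it; z points along the fingers, y is the direction in which the jaws open and shut (so a half turn about z gives the same grasp; the last joint's range is limited). The gripper opens to 85 mm and grips with 20 to 120 N. Pads are 22 mm wide; open, the fingers measure 114 mm over their backs; the gripper's body (76 mm by 85 mm) begins 54 mm behind the grasp point. The pads swing forward as they close: fully open they stand 13 mm farther back than shut.
Start: joints at [72.422, 4.979, 10.078, 95.1, 0, 90], TCP at [0.166, 0.524, 0.253] pointing down, gripper open.
Joint ranges: [-179.16, 179.16], [-48.56, 103.87], [-65.8, 70.77], [-126.05, 130.52], [-82.76, 87.17], [-180, 180]. Speed limits (degrees/s): [127.2, 127.2, 147.25, 180, 180, 180].

## Interface

Orientations are given as [roll, pitch, yaw] about the fixed x, y, z axes, in that order (R = Rz(yaw) Ry(pitch) Rx(roll)).
In Python, from workcell import monitor, eyes, job gives the robot as it stands. The module is installed in compiled form; this text tells all that it offers.
- The arm moves only by the tool drive_tool, never from a script. Its argument "plan" is a list of rows, each a list of 3 entries, a list of its own where there are three numbers: the opening, from 0 (shut) to 1 (fully open), then the shift along the world's x, y, z in m, then the turn about the world's z in degrees. In form: [[gripper, [x, y, z], yaw], ...]. A call has 1 to 10 rows; each row shifts and turns the commanded pose from where the row before left it; what a row does not reach is not made up. A row lasts 1/8 s, in which the tool goes at most 62.5 mm and 10.7 degrees, less where a joint would pass 70% of its speed; a pose out of reach is approached as far as the arm can. A call is refused whole if a number of a shift passes 0.0625 or a number of a turn 10.7, either way. A call with a gripper value outside its range is refused whole. The fingers move at their own pace and stop on an object; "grip_force" is the grip in N (left out, the last holds). Time passes only in rows, so rows that do not move let the fingers close. It gives the time, the measured TCP pose, the force and the opening at its end, in the units of the state.
- monitor.get_obs(): the state, without advancing time (a new reading comes with each control period).
- eyes.camera(name): name is "scene" or "top"; returns (picture, depth): 480x640x3 uint8, red, green, blue; 480x640 float32, m along the optical axis (not along the pixel's ray), 0 where there is no reading.
- eyes.camera_params(name): a dict with "fx", "fy", "cx", "cy" (pixels), "dist_coeffs" ([k1, k2, p1, p2, k3] as OpenCV has them; the pictures are not rectified), "extrinsics" (4x4, takes a point from world to camera coordinates). Camera axes: x right, y down, z forward; pixel columns grow to the right and rows downward; lengths in m; the calibration is good to about 2 mm. A picture is of the moment at which its call begins. camera_params takes no time and is no camera call.
- job.job_done(): hands the job in, once; it reports no verdict.
The state is a dict: "time": time; "q": joint angles; "qd": joint speeds; "joint_efforts": joint torques, N m; "ee_pos": TCP position; "tcp_rot": TCP orientation; "wrist_force": force on the tool from outside, world axes, zero at the start; "torque": the same for the moment, N m; "opening": finger opening in m.
Only numpy, scipy, OpenCV 4.12 (cv2) and the standard library are available. Lean on these libraries where they do the work, as an engineer would, in place of code of your own. Each camera call takes 0.05 s, during which the arm holds its last target.

## Working session

There is one attempt and no reset: what is moved stays moved. The work goes in short steps, Python scripts to look and compute and a tool call to move; the robot and the scene stay as the last step left them, time stands still between calls to the robot, and variables do not carry over. Pictures are saved under pics/ and viewed, and the job is handed in when it is done.

Besides the shell and the picture viewer there is one more tool, called after "Emit:" as name([rows], argument=value, ...), one row to a line, values as JSON. drive_tool: Moves the arm, as the interface text tells. Its arguments: {"type":"object","properties":{"plan":{"type":"array","items":{"type":"array"}},"grip_force":{"type":"number"}},"required":["plan"]}

```bash
mkdir -p pics
cat > h.py <<'E'
import numpy as np, cv2
from workcell import monitor, eyes, job
def snap(n,tag):
    p,d=eyes.camera(n); cv2.imwrite(f'pics/{tag}_{n}.png',p[:,:,::-1]); np.savez(f'/tmp/{tag}_{n}.npz',p=p,d=d); return p,d
def par(n):
    c=eyes.camera_params(n); K=np.array([[c['fx'],0,c['cx']],[0,c['fy'],c['cy']],[0,0,1.]]); return K,np.array(c['dist_coeffs'],float),np.array(c['extrinsics'],float)
def rays(n,uv):
    K,D,E=par(n); uv=np.asarray(uv,float).reshape(-1,1,2)
    r=cv2.undistortPoints(uv,K,D).reshape(-1,2); r=np.c_[r,np.ones(len(r))]
    R,t=E[:3,:3],E[:3,3]; return -R.T@t, r@R   # dirs with unit cam z
def onz(n,uv,z):
    o,r=rays(n,uv); return o+r*((z-o[2])/r[:,2:3])
def withd(n,uv,d):
    o,r=rays(n,uv); return o+r*np.asarray(d).reshape(-1,1)
def cloud(n,d):
    v,u=np.mgrid[0:480,0:640]; return withd(n,np.c_[u.ravel(),v.ravel()],d.ravel()).reshape(480,640,3)
def proj(n,X):
    K,D,E=par(n); return cv2.projectPoints(np.asarray(X,float).reshape(-1,1,3),cv2.Rodrigues(E[:3,:3])[0],E[:3,3],K,D)[0].reshape(-1,2)
E
python3 - <<'E'
from h import *
print(monitor.get_obs())
for n in('scene','top'):
    snap(n,'a'); K,D,E=par(n); print(n,K.round(1).tolist(),D,(-E[:3,:3].T@E[:3,3]).round(3),E[2,:3].round(3))
E
```

```text
{'time': 0.0, 'q': array([ 7.24219973e+01,  5.01240525e+00,  1.00346037e+01,  9.50988784e+01,
       -3.74409705e-04,  9.00004172e+01]), 'qd': array([-0.04823208,  0.0054803 ,  0.02781001,  0.00532909,  0.02378586,
        0.02064522]), 'joint_efforts': array([ 2.60786874e-03, -5.20381415e+01,  4.64807653e+01,  1.60698005e-02,
        1.37699608e-04,  1.14660929e-05]), 'ee_pos': array([0.1660457 , 0.52413478, 0.25257186]), 'tcp_rot': array([-1.79923320e+02,  3.74967739e-04,  1.62421581e+02]), 'wrist_force': array([ 0.18802897, -0.73753416, -0.42424088]), 'torque': array([ 0.00864511, -0.00155595, -0.06071158]), 'opening': 0.08520844959976215}
scene [[461.8, 0.0, 313.1], [0.0, 461.8, 239.8], [0.0, 0.0, 1.0]] [0.0095534 0.        0.        0.        0.       ] [ 0.882 -0.331  0.791] [-0.399  0.445 -0.801]
top [[472.5, 0.0, 316.7], [0.0, 472.5, 243.3], [0.0, 0.0, 1.0]] [-0.11963948  0.          0.          0.          0.        ] [0.32  0.043 1.054] [ 0.227 -0.021 -0.974]
```

View pics/a_scene.png

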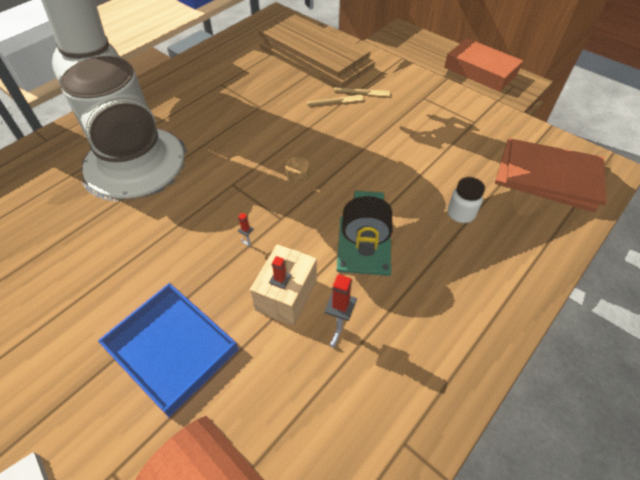

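View pics/a_top.png

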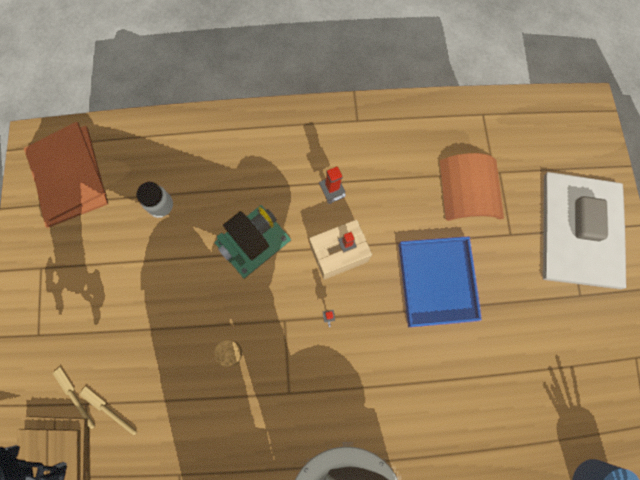

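Both views show the same layout. The block with the middle pick is at top (348,242) and scene (280,270). The stand and clip are at top (262,225) and scene (367,238), the dish is at top (440,282), and there are decoy picks at top (333,185) and (329,316). Next I'll measure these.

```bash
cat > m.py <<'E'
from h import *
import sys
tag=sys.argv[1]
for n in('scene','top'):
    f=np.load(f'/tmp/{tag}_{n}.npz'); p,d=f['p'],f['d']; C=cloud(n,d); hsv=cv2.cvtColor(p,cv2.COLOR_RGB2HSV)
    H,S,V=[hsv[:,:,i].astype(int) for i in range(3)]
    z=C[:,:,2]; ok=(d>0)
    M={'red':((H<5)|(H>174))&(S>190)&(V>80),'yellow':(H>22)&(H<32)&(S>170)&(V>90),'green':(H>60)&(H<90)&(S>80),'blue':(H>105)&(H<125)&(S>150)}
    for k,m in M.items():
        nn,l,st,ce=cv2.connectedComponentsWithStats((m).astype(np.uint8))
        for i in range(1,nn):
            if st[i,4]<25: continue
            q=C[(l==i)&ok]; 
            if len(q)==0: continue
            print(n,k,st[i],ce[i].round(1),'med',np.median(q,0).round(3),'lo',np.percentile(q,3,axis=0).round(3),'hi',np.percentile(q,97,axis=0).round(3))
    for nm,lo,hi in(('block',.075,.084),('dishrim',.026,.034)):
        x=C[:,:,0]; 
        m=ok&(z>lo)&(z<hi)&(np.hypot(C[:,:,0]-.45,C[:,:,1])<.4)
        if nm=='block': m&=(H>10)&(H<30)
        else: m&=M['blue']
        nn,l,st,ce=cv2.connectedComponentsWithStats(m.astype(np.uint8))
        for i in range(1,nn):
            if st[i,4]<60: continue
            q=C[l==i]; r=cv2.minAreaRect(q[:,:2].astype(np.float32)*1000); print(n,nm,st[i],r,np.median(q[:,2]))
E
python3 m.py a
python3 - <<'E'
import cv2
a=cv2.imread('pics/a_scene.png')[170:350,220:420]; b=cv2.imread('pics/a_top.png')[150:340,200:400]
cv2.imwrite('pics/zs.png',cv2.resize(a,None,fx=3.3,fy=3.3,interpolation=cv2.INTER_CUBIC));cv2.imwrite('pics/zt.png',cv2.resize(b,None,fx=3.1,fy=3.1,interpolation=cv2.INTER_CUBIC))
E
```

```text
scene red [239 213   7   7  28] [242.1 215.9] med [0.394 0.007 0.098] lo [0.389 0.002 0.095] hi [0.399 0.012 0.099]
scene red [273 258  10   8  56] [277.8 261.4] med [ 0.544 -0.043  0.141] lo [ 0.538 -0.05   0.139] hi [ 0.551 -0.037  0.144]
scene red [334 275  17  15 184] [341.8 282.2] med [ 0.665 -0.023  0.179] lo [ 0.654 -0.034  0.176] hi [ 0.675 -0.012  0.181]
scene red [334 293  14  17  92] [340.6 300.6] med [ 0.671 -0.029  0.136] lo [ 0.661 -0.034  0.112] hi [ 0.678 -0.026  0.158]
scene yellow [357 227  21  20 173] [367.2 236.1] med [0.608 0.125 0.096] lo [0.596 0.114 0.078] hi [0.625 0.136 0.128]
scene green [355 192  28   7  94] [368.5 194.3] med [0.55  0.204 0.11 ] lo [0.531 0.187 0.107] hi [0.574 0.221 0.112]
scene green [ 338  233   52   41 1130] [364.3 258.1] med [0.611 0.133 0.012] lo [0.545 0.091 0.009] hi [0.65  0.191 0.015]
scene blue [ 100  286  135  125 6965] [173.4 351.3] med [ 0.469 -0.248  0.006] lo [ 0.393 -0.321  0.003] hi [ 0.547 -0.172  0.03 ]
scene block [119 136  38  25 117] ((65.48226928710938, -0.696685791015625), (22.105243682861328, 102.17183685302734), 
[... 1023 characters left out ...]
.127 0.012] lo [0.574 0.116 0.009] hi [0.597 0.138 0.015]
top green [218 233  53  44 549] [239.5 253.4] med [0.54  0.196 0.014] lo [0.509 0.136 0.01 ] hi [0.592 0.223 0.112]
top green [278 233  12  15  44] [284.2 240.8] med [0.572 0.093 0.013] lo [0.562 0.083 0.008] hi [0.589 0.105 0.016]
top blue [425 239  25   4  34] [437.3 240.2] med [ 0.546 -0.248  0.03 ] lo [ 0.544 -0.274  0.026] hi [ 0.547 -0.225  0.034]
top blue [ 407  244   64   68 2268] [439.4 282. ] med [ 0.451 -0.251  0.006] lo [ 0.397 -0.307  0.003] hi [ 0.523 -0.186  0.01 ]
top block [ 309  220   63   54 1619] ((537.116455078125, -27.43187713623047), (84.8943099975586, 110.66522216796875), 17.825014114379883) 0.08022005709150704
```

View pics/zs.png

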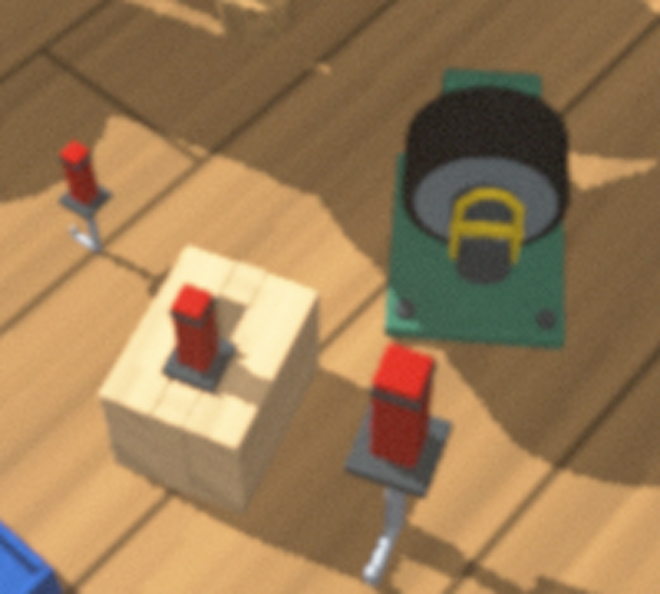

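View pics/zt.png

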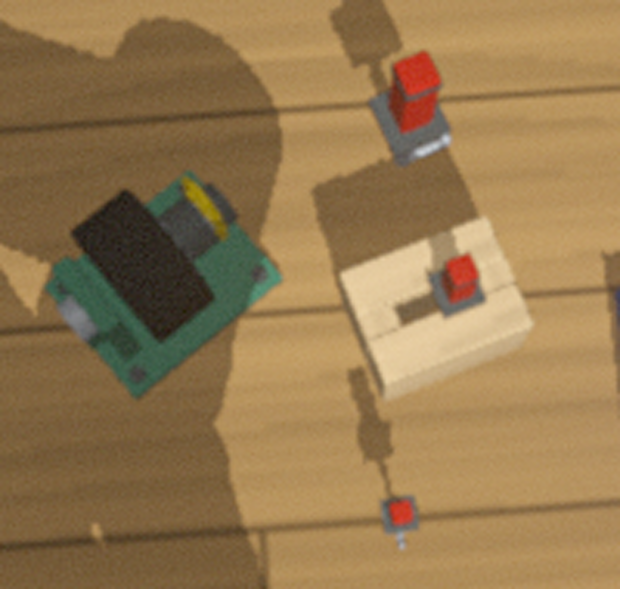

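```bash
cat > st.py <<'E'
from h import *
import sys
tag=sys.argv[1]; P=[];Y=[]
for n in('scene','top'):
    f=np.load(f'/tmp/{tag}_{n}.npz'); p,d=f['p'],f['d']; C=cloud(n,d); hsv=cv2.cvtColor(p,cv2.COLOR_RGB2HSV)
    H,S,V=[hsv[:,:,i].astype(int) for i in range(3)]; X,Yy,z=C[:,:,0],C[:,:,1],C[:,:,2]
    near=(d>0)&(np.hypot(X-.58,Yy-.15)<.13)
    g=near&(H>60)&(H<90)&(S>80)&(z<.02)&(z>.005)
    q=C[g]; P.append(q); r=cv2.minAreaRect(q[:,:2].astype(np.float32)*1000); print(n,'base',r,np.median(q[:,2]))
    y=near&(H>20)&(H<34)&(S>140)&(V>70)&(z>.07); q=C[y]
    a=q[q[:,2]>.116]; print(n,'arch',len(a),a.mean(0).round(4)); u,s,vt=np.linalg.svd(q[:,:2]-q[:,:2].mean(0)); print('  clip dir deg',np.degrees(np.arctan2(vt[0,1],vt[0,0])),'mean',q.mean(0).round(4))
    w=(q[:,:2]-q[:,:2].mean(0))@vt[0]; print('  width',w.min(),w.max(),'mid',(q[:,:2].mean(0)+vt[0]*(w.min()+w.max())/2).round(4),'ztop',np.percentile(q[:,2],[50,98]))
    dk=near&(V<70)&(z>.118)&(z<.135); q=C[dk]; r=cv2.minAreaRect(q[:,:2].astype(np.float32)*1000); print(n,'rollertop',len(q),r)
r=cv2.minAreaRect(np.vstack(P)[:,:2].astype(np.float32)*1000); print('both',r)
E
python3 st.py a
```

```text
scene base ((594.3560791015625, 146.55006408691406), (103.59295654296875, 92.30059814453125), 35.615745544433594) 0.01201769376606071
scene arch 58 [0.6094 0.1245 0.1234]
  clip dir deg 39.123841732135844 mean [0.6094 0.1261 0.1015]
  width -0.019479858287821783 0.019513515588265765 mid [0.6094 0.1261] ztop [0.09581935 0.12806865]
scene rollertop 541 ((577.1005249023438, 171.79428100585938), (55.15382766723633, 51.94403839111328), 34.33692169189453)
top base ((579.1968383789062, 165.79588317871094), (107.19426727294922, 134.05001831054688), 36.62028884887695) 0.012284686240878862
top arch 46 [0.6074 0.1253 0.1238]
  clip dir deg -142.948965235875 mean [0.6059 0.1242 0.1095]
  width -0.02246374977262807 0.016788973218440483 mid [0.6082 0.1259] ztop [0.1152902  0.12769723]
top rollertop 562 ((575.4432983398438, 171.72109985351562), (57.8017463684082, 50.393394470214844), 33.07750701904297)
both ((580.9243774414062, 164.65682983398438), (107.11544799804688, 137.57064819335938), 35.882713317871094)
```

The measurements agree with the given sizes:
- **Block:** yaw about 17.8°, slot point (0.542, -0.0415), top at 0.080.
- **Stand:** yaw about 36°, clip at about (0.608, 0.126), arch top at 0.128.

Now moving above the pick with the jaws along the pick's y.

Emit:
drive_tool([
  [0.6,[0.027,-0.0404,0],-10.3],
  [0.6,[0.027,-0.0404,0],-10.3],
  [0.6,[0.027,-0.0404,0],-10.3],
  [0.6,[0.027,-0.0404,0],-10.3],
  [0.6,[0.027,-0.0404,0],-10.3],
  [0.6,[0.027,-0.0404,0],-10.3],
  [0.6,[0.027,-0.0404,0],-10.3],
], grip_force=100)

```text
time: 0.98
ee_pos: [0.3556, 0.2401, 0.2531]
tcp_rot: [-180.0, 0.0, 90.0]
wrist_force: [0.4, 0.1, -0.4]
opening: 0.0514
```

Emit:
drive_tool([
  [0.6,[0.027,-0.0404,0],-10.3],
  [0.6,[0.027,-0.0404,0],-10.3],
  [0.6,[0.027,-0.0404,0],-10.3],
  [0.6,[0.027,-0.0404,0],-10.3],
  [0.6,[0.027,-0.0404,0],-10.3],
  [0.6,[0.027,-0.0404,0],-10.3],
  [0.6,[0.027,-0.0404,0],-10.3],
  [0.6,[0,0,0],0],
])

```text
time: 1.98
ee_pos: [0.545, -0.0437, 0.2518]
tcp_rot: [-180.0, 0.1, 17.9]
wrist_force: [-1.1, 0.1, 0.1]
opening: 0.0514
```

Emit:
drive_tool([
  [0.6,[-0.003,0.002,-0.03],0],
  [0.6,[0,0,-0.04],0],
  [0.6,[0,0,-0.034],0],
  [0.6,[0,0,-0.02],0],
  [0.6,[0,0,-0.01],0],
  [0.6,[0,0,0],0],
  [0,[0,0,0],0],
  [0,[0,0,0],0],
  [0,[0,0,0],0],
  [0,[0,0,0],0],
])

```text
time: 3.22
ee_pos: [0.5417, -0.0393, 0.1205]
tcp_rot: [180.0, -0.1, 18.2]
wrist_force: [-0.3, -0.4, 6.5]
opening: 0.017
```

Emit:
drive_tool([
  [0,[0,0,0.005],0],
  [0,[0,0,0.02],0],
  [0,[0,0,0.03],0],
  [0,[0,0,0.03],0],
  [0,[0,0,0.025],0],
  [0,[0,0,0],0],
  [0,[0,0,0],0],
])

```text
time: 4.1
ee_pos: [0.5409, -0.0392, 0.228]
tcp_rot: [-180.0, 0.1, 18.2]
wrist_force: [-0.4, 0.8, -2.0]
opening: 0.0171
```

```bash
python3 - <<'E'
from h import *
o=monitor.get_obs(); print(o['ee_pos'],o['tcp_rot'],o['wrist_force'],o['opening'])
for n in('scene','top'): snap(n,'b')
a=cv2.imread('pics/b_scene.png')[150:350,200:420]; b=cv2.imread('pics/b_top.png')[150:340,200:420]
cv2.imwrite('pics/b2.png',np.hstack([cv2.resize(x,(400,400),interpolation=cv2.INTER_CUBIC) for x in (a,b)]))
E
python3 m.py b|grep red
```

```text
[ 0.54085399 -0.03924933  0.22803335] [-1.79967689e+02  7.58345814e-02  1.82228573e+01] [-0.44143746  0.79308556 -2.04389342] 0.017085179139346218
scene red [239 213   7   6  27] [242.3 215.8] med [0.394 0.007 0.098] lo [0.388 0.002 0.096] hi [0.401 0.012 0.099]
scene red [334 276  16  14 158] [341.9 282.6] med [ 0.665 -0.024  0.179] lo [ 0.655 -0.033  0.176] hi [ 0.675 -0.013  0.18 ]
scene red [334 293  14  17 101] [339.7 301.3] med [ 0.67  -0.03   0.134] lo [ 0.66  -0.034  0.112] hi [ 0.678 -0.026  0.155]
```

View pics/b2.png

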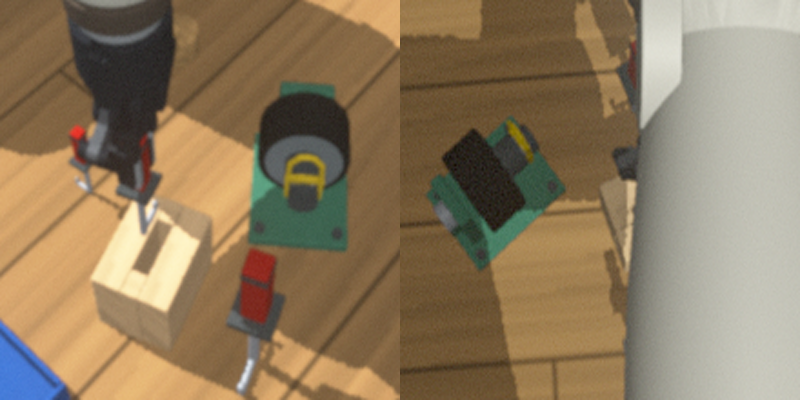

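The pick is lifted and hangs upright, with the collar at crop (140,188) and the hook at (148,218). I'll measure the collar and foot against the expected values.

```bash
cat > pk.py <<'E'
from h import *
import sys
tag=sys.argv[1]; o=monitor.get_obs(); ex,ey,ez=o['ee_pos']; yaw=np.radians(o['tcp_rot'][2]+(float(sys.argv[2]) if len(sys.argv)>2 else 0))
f=np.load(f'/tmp/{tag}_scene.npz'); p,d=f['p'],f['d']; C=cloud('scene',d)
L=(C-[ex,ey,ez]); c,s=np.cos(yaw),np.sin(yaw)
lx=L[:,:,0]*c+L[:,:,1]*s; ly=-L[:,:,0]*s+L[:,:,1]*c; lz=L[:,:,2]
m=(d>0)&(abs(lx)<.04)&(abs(ly)<.05)&(lz<-.022)&(lz>-.12)
v,u=np.where(m); 
for zl in np.arange(-.12,-.02,.006):
    k=m&(lz>=zl)&(lz<zl+.006)
    if k.sum()>2: print(f'{zl:.3f}',k.sum(),'lx',np.percentile(lx[k],[3,50,97]).round(4),'ly',np.percentile(ly[k],[3,50,97]).round(4))
E
python3 pk.py b
```

```text
-0.108 31 lx [-0.0026  0.0012  0.0031] ly [-0.0021  0.0146  0.0251]
-0.102 26 lx [-0.0024  0.0008  0.004 ] ly [-0.0037  0.0053  0.0268]
-0.096 9 lx [-0.0012  0.0005  0.0033] ly [-0.0032 -0.0023  0.0272]
-0.090 9 lx [-0.0012  0.0018  0.0038] ly [-0.0038 -0.0019 -0.0003]
-0.084 10 lx [-0.0023  0.0011  0.0035] ly [-0.0042 -0.0025  0.0002]
-0.078 11 lx [-0.0016  0.0018  0.0042] ly [-0.0035 -0.0028  0.0015]
-0.072 7 lx [-0.0016  0.0021  0.0037] ly [-0.0033 -0.0027  0.0012]
-0.066 8 lx [-0.0008  0.0015  0.004 ] ly [-0.0042 -0.0029 -0.0015]
-0.042 45 lx [-0.0139  0.0083  0.0159] ly [-0.016  -0.014   0.0113]
-0.036 153 lx [-0.0132  0.0082  0.0157] ly [-0.0157 -0.0083  0.0146]
-0.030 14 lx [0.0072 0.0088 0.0093] ly [-0.0077 -0.0034  0.0061]
-0.024 3 lx [0.0084 0.0086 0.0088] ly [-0.0016  0.0017  0.0046]
```

The grip is straight: pick axis within 1 mm of the TCP, foot axis 105.5 mm below it. Next I'll go to a standoff on the axle's free-end side, with the hook pointing at the roller.

Emit:
drive_tool([
  [0,[0.01,0.035,0],3.56],
  [0,[0.015,0.035,0],3.56],
  [0,[0.025,0.03,0],3.56],
  [0,[0.026,0.02,0],3.56],
  [0,[0.0205,0.005,0],3.56],
  [0,[0,0,-0.01],0],
  [0,[0,0,-0.0065],0],
  [0,[0,0,0],0],
  [0,[0,0,0],0],
])

```text
time: 5.32
ee_pos: [0.6372, 0.0854, 0.2133]
tcp_rot: [180.0, -0.0, 36.0]
wrist_force: [-1.2, -0.3, -0.4]
opening: 0.0167
```

```bash
python3 - <<'E'
from h import *
o=monitor.get_obs(); print(o['ee_pos'],o['tcp_rot'],o['wrist_force'],o['opening'])
for n in('scene','top'): snap(n,'c')
a=cv2.imread('pics/c_scene.png')[170:290,300:420]; b=cv2.imread('pics/c_top.png')[150:290,200:340]
cv2.imwrite('pics/c2.png',np.hstack([cv2.resize(x,(400,400),interpolation=cv2.INTER_CUBIC) for x in (a,b)]))
E
python3 pk.py c; python3 st.py c
```

```text
[0.63720916 0.08537175 0.21334174] [ 1.79984061e+02 -2.71252212e-02  3.59791273e+01] [-1.16564904 -0.25528112 -0.41640161] 0.016676079622801376
-0.120 8 lx [-0.0183 -0.017  -0.0143] ly [0.0456 0.0478 0.0492]
-0.114 5 lx [-0.0168 -0.0164 -0.013 ] ly [0.0464 0.0476 0.0486]
-0.108 17 lx [-0.0172 -0.0032  0.0018] ly [-0.0037  0.0178  0.0478]
-0.102 14 lx [-0.0168 -0.0034  0.0016] ly [-0.0032  0.0123  0.0494]
-0.096 12 lx [-0.0142 -0.0019  0.0029] ly [-0.0043 -0.0025  0.0474]
-0.090 8 lx [-0.0039 -0.0007  0.0027] ly [-0.0037 -0.0024  0.0006]
-0.084 9 lx [-0.003   0.0006  0.0025] ly [-0.0043 -0.0029 -0.0016]
-0.078 9 lx [-0.0037 -0.0016  0.0031] ly [-0.0037 -0.002  -0.0004]
-0.072 11 lx [-0.0041 -0.0005  0.003 ] ly [-0.0035 -0.0023 -0.0006]
-0.066 9 lx [-0.004  -0.001   0.0025] ly [-0.0033 -0.0021 -0.0006]
-0.060 4 lx [-0.003  -0.0006  0.0019] ly [-0.0034 -0.0022 -0.0016]
-0.042 47 lx [-0.0163 -0.0029  0.0149] ly [-0.0159 -0.0141  0.0079]
-0.036 132 lx [-0.0155 -0.0033  0.0147] ly [-0.0155 -0.0081  0.0134]
scene base ((583.916748046875, 160.2374267578125), (104.48104858398438, 126.90810394
[... 724 characters left out ...]
lip dir deg',np.degrees(np.arctan2(vt[0,1],vt[0,0])),'mean',q.mean(0).round(4))
  ret = um.true_divide(
st.py:12: RuntimeWarning: Mean of empty slice.
  w=(q[:,:2]-q[:,:2].mean(0))@vt[0]; print('  width',w.min(),w.max(),'mid',(q[:,:2].mean(0)+vt[0]*(w.min()+w.max())/2).round(4),'ztop',np.percentile(q[:,2],[50,98]))
Traceback (most recent call last):
  File "st.py", line 12, in <module>
    w=(q[:,:2]-q[:,:2].mean(0))@vt[0]; print('  width',w.min(),w.max(),'mid',(q[:,:2].mean(0)+vt[0]*(w.min()+w.max())/2).round(4),'ztop',np.percentile(q[:,2],[50,98]))
                                                       ~~~~~^^
ValueError: zero-size array to reduction operation minimum which has no identity
```

View pics/c2.png

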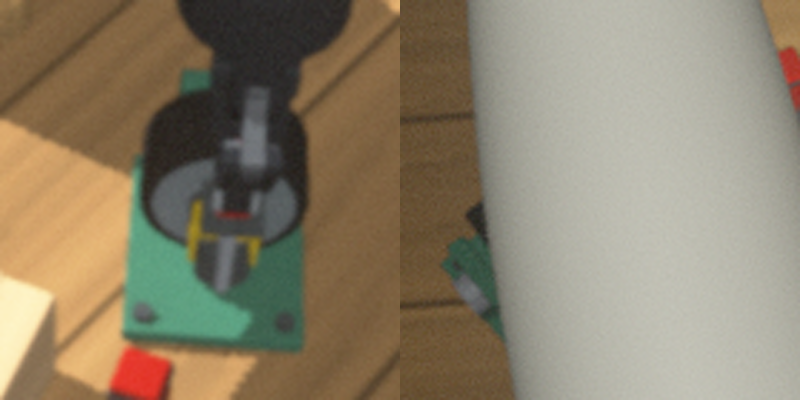

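The hook is aligned with the eye: shank at crop (225,260), between the clip legs at (195,235) and (257,245). The clip's front face is 47.5 mm ahead, with about 1 mm lateral error. Advancing through the eye.

Emit:
drive_tool([
  [0,[0.0008,0.0006,-0.002],0],
  [0,[-0.0035,0.0048,0],0],
  [0,[-0.0035,0.0048,0],0],
  [0,[-0.0035,0.0048,0],0],
  [0,[-0.0035,0.0048,0],0],
  [0,[-0.0035,0.0048,0],0],
  [0,[-0.0035,0.0048,0],0],
  [0,[-0.0022,0.0032,0],0],
  [0,[0,0,0],0],
  [0,[0,0,0],0],
])

```text
time: 6.68
ee_pos: [0.6153, 0.1182, 0.2108]
tcp_rot: [180.0, -0.0, 36.0]
wrist_force: [0.7, -0.8, -1.2]
opening: 0.0167
```

```bash
python3 - <<'E'
from h import *
o=monitor.get_obs(); print(o['ee_pos'],o['tcp_rot'],o['wrist_force'],o['torque'],o['opening'])
snap('scene','d')
a=cv2.imread('pics/d_scene.png')[170:290,300:420]
cv2.imwrite('pics/d2.png',cv2.resize(a,(600,600),interpolation=cv2.INTER_CUBIC))
E
python3 pk.py d; python3 st.py d 2>/dev/null
```

```text
[0.61526457 0.11822508 0.21078205] [ 1.79995936e+02 -1.08427700e-03  3.60174512e+01] [ 0.70572673 -0.82194837 -1.23426238] [-0.06729976  0.06226013  0.00690853] 0.016709145009282632
-0.120 200 lx [-0.0358 -0.0021  0.0332] ly [-0.0008  0.0238  0.0429]
-0.114 80 lx [-0.0355 -0.0055  0.0367] ly [0.0072 0.0411 0.0432]
-0.108 80 lx [-0.0386 -0.0135  0.0395] ly [-0.0023  0.0417  0.0488]
-0.102 72 lx [-0.0347 -0.0145  0.0352] ly [-0.0018  0.0426  0.0485]
-0.096 78 lx [-0.0279 -0.0107  0.0283] ly [-0.0024  0.0424  0.0495]
-0.090 42 lx [-0.0202 -0.0066  0.0118] ly [-0.0033  0.0095  0.0491]
-0.084 15 lx [-0.0062  0.0002  0.0087] ly [-0.0037 -0.0015  0.0094]
-0.078 11 lx [-0.0039 -0.0002  0.0036] ly [-0.0033 -0.0025  0.0006]
-0.072 7 lx [-0.0027 -0.0008  0.003 ] ly [-0.0033 -0.0016 -0.0007]
-0.066 7 lx [-0.0028  0.0004  0.0021] ly [-0.0056 -0.0033 -0.0021]
-0.060 9 lx [-0.0035 -0.0015  0.002 ] ly [-0.0041 -0.0027 -0.0015]
-0.042 45 lx [-0.0158 -0.0052  0.0151] ly [-0.0161 -0.0139  0.0078]
-0.036 140 lx [-0.0158 -0.002   0.0151] ly [-0.015  -0.0078  0.0131]
scene base ((582.8722534179688, 161.87710571289062), (104.50660705566406, 131.28993225097656), 35.655906677246094) 0.01203190054667358
scene arch 39 [0.6083 0.1238 0.1219]
  clip dir deg 37.48364121800719 mean [0.6092 0.1255 0.1   ]
  width -0.018889854584861674 0.02085099629643272 mid [0.61   0.1261] ztop [0.09533438 0.12685464]
scene rollertop 166 ((575.5314331054688, 172.1804962158203), (53.4319953918457, 52.32992935180664), 41.881473541259766)
```

View pics/d2.png

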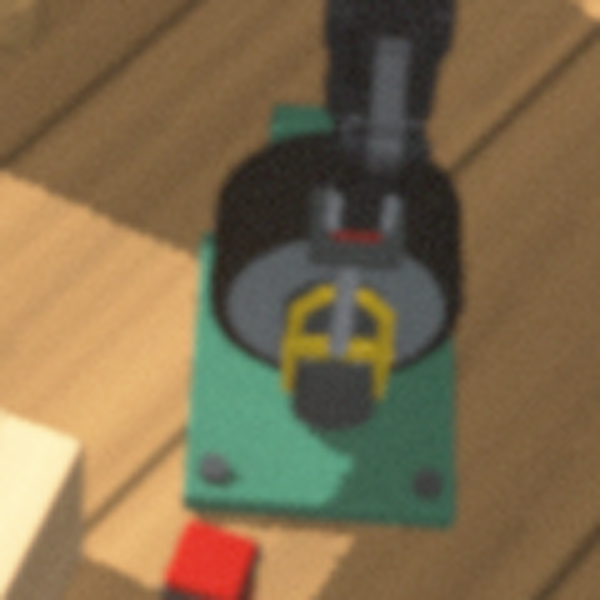

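The foot is through the eye (shank at crop (342,310), arch around it, clip centre about 11 mm along the foot). Lifting slowly.

Emit:
drive_tool([
  [0,[0,0,0.005],0],
  [0,[0,0,0.005],0],
  [0,[0,0,0.003],0],
  [0,[0,0,0.003],0],
  [0,[0,0,0.003],0],
  [0,[0,0,0.003],0],
  [0,[0,0,0],0],
])

```text
time: 7.6
ee_pos: [0.6152, 0.1183, 0.233]
tcp_rot: [180.0, 0.0, 36.0]
wrist_force: [0.1, -0.2, -9.5]
opening: 0.0168
```

Emit:
drive_tool([
  [0,[0,0,0.002],0],
  [0,[0,0,0.002],0],
  [0,[0,0,0.002],0],
  [0,[0,0,0.002],0],
  [0,[0,0,0],0],
  [0,[0,0,0],0],
])

```text
time: 8.35
ee_pos: [0.6153, 0.1183, 0.2411]
tcp_rot: [180.0, -0.0, 36.0]
wrist_force: [0.1, -0.4, -1.7]
opening: 0.0169
```

```bash
python3 - <<'E'
from h import *
o=monitor.get_obs(); print(o['ee_pos'],o['tcp_rot'],o['wrist_force'],o['torque'],o['opening'])
snap('scene','e')
a=cv2.imread('pics/e_scene.png')[170:290,300:420]
cv2.imwrite('pics/e2.png',cv2.resize(a,(600,600),interpolation=cv2.INTER_CUBIC))
E
python3 pk.py e|tail -9; python3 st.py e 2>/dev/null|grep -A2 arch
```

```text
[0.61527868 0.11832238 0.24110571] [ 1.79987003e+02 -3.16143652e-02  3.60212810e+01] [ 0.07030291 -0.41395304 -1.71951913] [ 0.00277044 -0.00860668  0.03790352] 0.016923966654922497
-0.084 9 lx [-0.0037 -0.0007  0.0026] ly [-0.0038 -0.0023 -0.0003]
-0.078 9 lx [-0.003   0.0006  0.0025] ly [-0.0035 -0.002  -0.0012]
-0.072 11 lx [-0.0037 -0.0016  0.0035] ly [-0.005  -0.0021  0.0002]
-0.066 11 lx [-0.0035 -0.0003  0.0028] ly [-0.0044 -0.0028 -0.0002]
-0.060 8 lx [-0.0029 -0.0003  0.0023] ly [-0.0039 -0.0029 -0.0025]
-0.042 40 lx [-0.016  -0.0035  0.015 ] ly [-0.0162 -0.0149  0.013 ]
-0.036 144 lx [-0.0151 -0.0023  0.0151] ly [-0.0158 -0.0081  0.0133]
-0.030 7 lx [-0.0067 -0.0035  0.006 ] ly [-0.01   -0.0091 -0.008 ]
-0.024 3 lx [-0.0008  0.0008  0.0054] ly [-0.013  -0.013  -0.0127]
scene arch 78 [0.6098 0.1243 0.1327]
  clip dir deg 38.34019271898702 mean [0.6095 0.1257 0.1123]
  width -0.020739743956895 0.02118633559077094 mid [0.6097 0.1258] ztop [0.11300997 0.14449712]
```

View pics/e2.png

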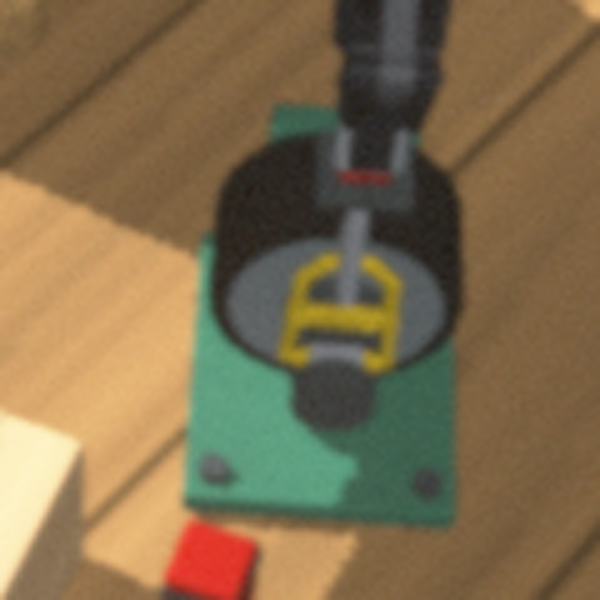

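The clip has snapped free and hangs on the hook, risen about 17 mm, with the force down to about 1.7 N. Lifting clear.

Emit:
drive_tool([
  [0,[0,0,0.004],0],
  [0,[0,0,0.007],0],
  [0,[0,0,0.01],0],
  [0,[0,0,0.012],0],
  [0,[0,0,0.012],0],
  [0,[0,0,0.01],0],
  [0,[0,0,0.005],0],
  [0,[0,0,0],0],
  [0,[0,0,0],0],
])

```text
time: 9.52
ee_pos: [0.6152, 0.1183, 0.3003]
tcp_rot: [-180.0, 0.0, 36.0]
wrist_force: [-0.8, 0.4, -2.7]
opening: 0.0172
```

```bash
python3 - <<'E'
from h import *
o=monitor.get_obs(); print(o['ee_pos'],o['tcp_rot'],o['wrist_force'],o['torque'],o['opening'])
snap('scene','f')
a=cv2.imread('pics/f_scene.png')[140:290,290:440]
cv2.imwrite('pics/f2.png',cv2.resize(a,(600,600),interpolation=cv2.INTER_CUBIC))
E
python3 st.py f 2>/dev/null|grep -A2 arch
```

```text
[0.61516202 0.11832667 0.30029039] [-1.79981366e+02  3.57995955e-02  3.60226383e+01] [-0.78195623  0.43242669 -2.65946497] [-0.06109362  0.03471194 -0.0120087 ] 0.017183361182136044
scene arch 360 [0.6051 0.1314 0.1623]
  clip dir deg -60.515463387343445 mean [0.6049 0.1317 0.1618]
  width -0.06664335496264535 0.0141799889993173 mid [0.592  0.1546] ztop [0.16827339 0.20182274]
```

View pics/f2.png

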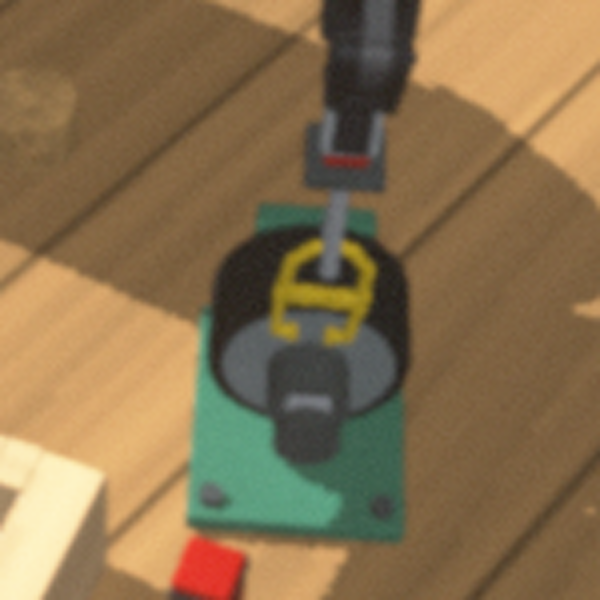

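The clip hangs squarely on the hook (arch at crop (325,255), legs clear of the axle). Carrying it to the dish on a ramped profile, turning back 18° on the way.

Emit:
drive_tool([
  [0,[-0.0031,-0.0074,0],0],
  [0,[-0.0061,-0.0148,0],0],
  [0,[-0.0092,-0.0222,0],-1],
  [0,[-0.0123,-0.0296,0],-2],
  [0,[-0.0138,-0.0333,0],-3],
  [0,[-0.0138,-0.0333,0],-3],
  [0,[-0.0138,-0.0333,0],-3],
  [0,[-0.0138,-0.0333,0],-3],
  [0,[-0.0138,-0.0333,0],-2],
  [0,[-0.0138,-0.0333,0],-1],
])

```text
time: 10.82
ee_pos: [0.5003, -0.1571, 0.301]
tcp_rot: [180.0, -0.0, 17.9]
wrist_force: [-0.1, 0.5, -1.9]
opening: 0.0166
```

Emit:
drive_tool([
  [0,[-0.0123,-0.0296,0],0],
  [0,[-0.0107,-0.0259,0],0],
  [0,[-0.0077,-0.0185,0],0],
  [0,[-0.0046,-0.0111,0],0],
  [0,[-0.0031,-0.0074,0],0],
  [0,[-0.0031,-0.0074,0],0],
  [0,[0,0,0],0],
  [0,[0,0,0],0],
  [0,[0,0,0],0],
  [0,[0,0,0],0],
])

```text
time: 12.08
ee_pos: [0.4603, -0.2552, 0.3008]
tcp_rot: [-180.0, -0.0, 18.0]
wrist_force: [0.1, -0.2, -2.6]
opening: 0.0165
```

```bash
cat > dish.py <<'E'
from h import *
import sys
t=sys.argv[1]
o=monitor.get_obs(); print(o['time'],o['ee_pos'].round(4),o['tcp_rot'].round(2),o['wrist_force'].round(2),o['opening'])
for n in('scene','top'):
    p,d=snap(n,t); C=cloud(n,d); hsv=cv2.cvtColor(p,cv2.COLOR_RGB2HSV).astype(int); H,S,V=hsv[:,:,0],hsv[:,:,1],hsv[:,:,2]
    X,Y,z=C[:,:,0],C[:,:,1],C[:,:,2]; near=(d>0)&(abs(X-.457)<.14)&(abs(Y+.247)<.14)
    y=near&(H>20)&(H<34)&(S>140)&(V>70)&(z>.004)
    if n=='top': y&=(z>.004)
    q=C[y&((z>.02)|((abs(X-.457)<.08)&(abs(Y+.247)<.07)))]
    if len(q)>5: print(n,'yellow',len(q),'mean',q.mean(0).round(4),'lo',np.percentile(q,2,axis=0).round(4),'hi',np.percentile(q,98,axis=0).round(4))
a=cv2.imread(f'pics/{t}_scene.png')[230:430,80:280]; b=cv2.imread(f'pics/{t}_top.png')[150:340,340:530]
cv2.imwrite(f'pics/{t}2.png',np.hstack([cv2.resize(x,(400,400),interpolation=cv2.INTER_CUBIC) for x in (a,b)]))
E
python3 dish.py g; python3 pk.py g
```

```text
12.075 [ 0.4603 -0.2552  0.3008] [-180.     -0.     18.04] [ 0.07 -0.15 -2.62] 0.016508951559447406
scene yellow 235 mean [ 0.461  -0.2485  0.1734] lo [ 0.439  -0.2584  0.1425] hi [ 0.4757 -0.2415  0.204 ]
top yellow 102 mean [ 0.4544 -0.2474  0.1814] lo [ 0.4381 -0.2539  0.1441] hi [ 0.4714 -0.2403  0.2053]
-0.120 8 lx [0.0159 0.018  0.0184] ly [0.0053 0.0079 0.0102]
-0.114 19 lx [0.0138 0.0166 0.0189] ly [0.0053 0.0071 0.0109]
-0.108 73 lx [-0.0026  0.0013  0.015 ] ly [-0.0034  0.0091  0.0253]
-0.102 78 lx [-0.0069  0.0017  0.0113] ly [-0.0035  0.0087  0.0262]
-0.096 19 lx [-0.0027  0.0013  0.0033] ly [-0.0041 -0.0005  0.0164]
-0.090 16 lx [-0.0013  0.002   0.0033] ly [-0.0039 -0.0015  0.0025]
-0.084 15 lx [0.0002 0.0022 0.0034] ly [-0.0038 -0.0015  0.0018]
-0.078 16 lx [-0.0018  0.0018  0.0037] ly [-0.0039 -0.0018  0.0024]
-0.072 16 lx [-0.0015  0.0015  0.003 ] ly [-0.0038 -0.0019  0.0029]
-0.066 12 lx [-0.001   0.0021  0.004 ] ly [-0.0032 -0.0016  0.0012]
-0.060 4 lx [0.0024 0.0031 0.0035] ly [-0.0023 -0.0003  0.0013]
-0.042 89 lx [-0.0131  0.0131  0.0155] ly [-0.0159 -0.0076  0.0143]
-0.036 209 lx [-0.0113  0.008   0.0152] ly [-0.0156 -0.0053  0.0146]
-0.030 37 lx [0.0045 0.0077 0.009 ] ly [-0.0092 -0.0011  0.0073]
-0.024 16 lx [0.0072 0.0078 0.0089] ly [-0.0085 -0.0011  0.0073]
```

View pics/g2.png

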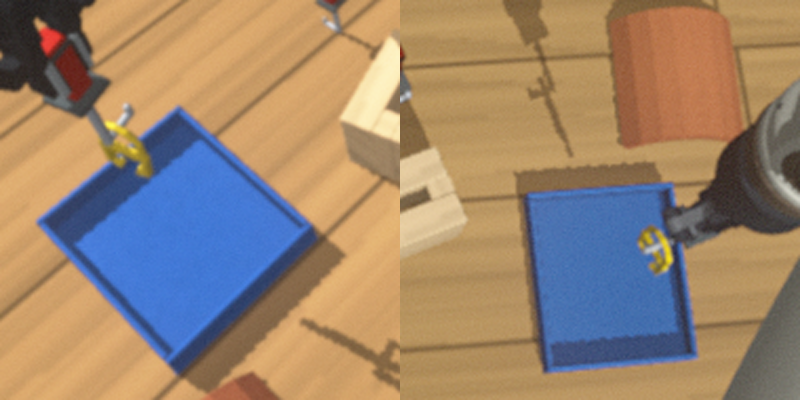

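The clip hangs still over the dish at about (0.457, -0.247), with its leg tips at about 0.137–0.14. Lowering to just above the floor.

Emit:
drive_tool([
  [0,[0,0,-0.006],0],
  [0,[0,0,-0.014],0],
  [0,[0,0,-0.02],0],
  [0,[0,0,-0.02],0],
  [0,[0,0,-0.02],0],
  [0,[0,0,-0.018],0],
  [0,[0,0,-0.014],0],
  [0,[0,0,-0.008],0],
  [0,[0,0,0],0],
  [0,[0,0,0],0],
])

```text
time: 13.42
ee_pos: [0.4604, -0.2555, 0.1814]
tcp_rot: [180.0, -0.0, 18.0]
wrist_force: [-0.9, -0.2, -1.2]
opening: 0.0167
```

```bash
python3 dish.py h; python3 pk.py h|tail -6
```

```text
13.425 [ 0.4604 -0.2555  0.1814] [ 1.7996e+02 -4.0000e-02  1.8030e+01] [-0.91 -0.25 -1.21] 0.016720222127243244
scene yellow 115 mean [ 0.4628 -0.2471  0.0557] lo [ 0.4402 -0.2532  0.0234] hi [ 0.4763 -0.2424  0.0853]
top yellow 63 mean [ 0.4536 -0.2446  0.0641] lo [ 0.4328 -0.2528  0.0232] hi [ 0.4727 -0.1984  0.2514]
-0.072 8 lx [-0.0003  0.0022  0.003 ] ly [-0.0032 -0.0004  0.0019]
-0.066 6 lx [0.0007 0.002  0.003 ] ly [-0.0029 -0.0008  0.0011]
-0.042 65 lx [-0.0134  0.0122  0.0154] ly [-0.0158 -0.0072  0.0145]
-0.036 141 lx [-0.006   0.0084  0.0149] ly [-0.0155 -0.0038  0.0148]
-0.030 22 lx [0.0051 0.0079 0.0086] ly [-0.0083  0.001   0.008 ]
-0.024 8 lx [0.0063 0.0076 0.0088] ly [-0.0058  0.0007  0.0049]
```

View pics/h2.png

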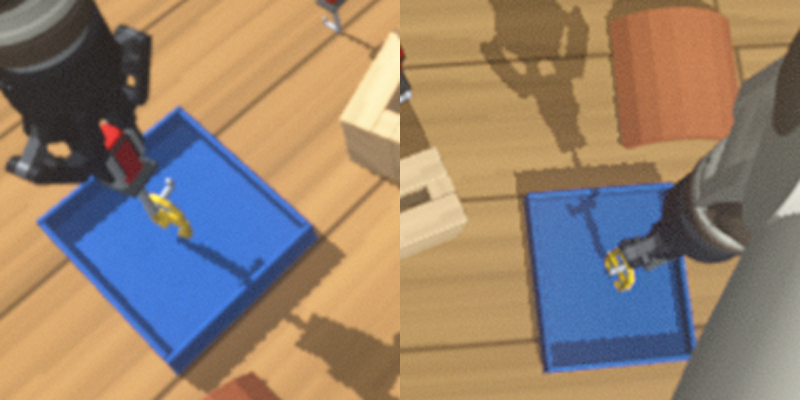

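Emit:
drive_tool([
  [0,[0,0,-0.005],0],
  [0,[0,0,-0.004],0],
  [0,[0,0,-0.002],0],
  [0,[0,0,-0.0015],0],
  [0,[0,0,-0.0015],0],
  [0,[0,0,-0.002],0],
  [0,[0,0,-0.003],0],
  [0,[0,0,-0.003],0],
  [0,[0,0,-0.002],0],
  [0,[0,0,0],0],
])

```text
time: 14.78
ee_pos: [0.4601, -0.2554, 0.1566]
tcp_rot: [-180.0, 0.0, 18.0]
wrist_force: [-0.4, -0.3, -1.6]
opening: 0.0168
```

```bash
python3 dish.py i
python3 - <<'E'
import cv2
a=cv2.imread('pics/i_scene.png')[285:375,130:220];b=cv2.imread('pics/i_top.png')[245:315,400:470]
import numpy as np
cv2.imwrite('pics/i3.png',np.hstack([cv2.resize(x,(400,400),interpolation=cv2.INTER_CUBIC) for x in (a,b)]))
E
```

```text
14.775 [ 0.4601 -0.2554  0.1566] [-1.7999e+02  1.0000e-02  1.8020e+01] [-0.44 -0.34 -1.63] 0.016754289286461978
scene yellow 86 mean [ 0.463  -0.2467  0.0441] lo [ 0.4432 -0.251   0.0093] hi [ 0.4736 -0.2432  0.0725]
top yellow 58 mean [ 0.4502 -0.2484  0.0403] lo [ 0.4366 -0.2534  0.011 ] hi [ 0.4679 -0.2401  0.069 ]
```

View pics/i3.png

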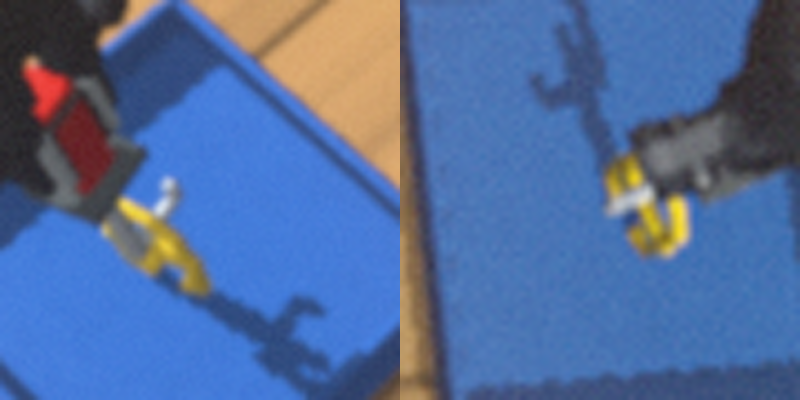

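The clip stands on its legs (top at 0.0725, expected 0.073). The foot is inside the eye opening, 45 mm above the floor and free of the arch. Backing the hook straight out.

Emit:
drive_tool([
  [0,[0.0008,-0.0024,0],0],
  [0,[0.0012,-0.0038,0],0],
  [0,[0.0015,-0.0048,0],0],
  [0,[0.0015,-0.0048,0],0],
  [0,[0.0015,-0.0048,0],0],
  [0,[0.0018,-0.0057,0],0],
  [0,[0.0025,-0.0076,0],0],
  [0,[0.003,-0.0095,0],0],
  [0,[0,0,0],0],
  [0,[0,0,0],0],
])

```text
time: 16.12
ee_pos: [0.4739, -0.2988, 0.1567]
tcp_rot: [-180.0, 0.0, 18.0]
wrist_force: [0.0, -0.6, -2.0]
opening: 0.017
```

```bash
python3 dish.py j
python3 - <<'E'
import cv2
a=cv2.imread('pics/j_scene.png')[285:385,110:210];b=cv2.imread('pics/j_top.png')[245:315,400:470]
import numpy as np
cv2.imwrite('pics/j3.png',np.hstack([cv2.resize(x,(400,400),interpolation=cv2.INTER_CUBIC) for x in (a,b)]))
E
```

```text
16.125 [ 0.4739 -0.2988  0.1567] [-1.7998e+02  1.0000e-02  1.8010e+01] [ 0.   -0.64 -1.98] 0.01695943065650819
scene yellow 141 mean [ 0.4555 -0.249   0.0422] lo [ 0.4387 -0.2553  0.0096] hi [ 0.4729 -0.2432  0.0711]
top yellow 87 mean [ 0.4529 -0.2475  0.0429] lo [ 0.4366 -0.2537  0.0101] hi [ 0.4688 -0.24    0.0717]
```

View pics/j3.png

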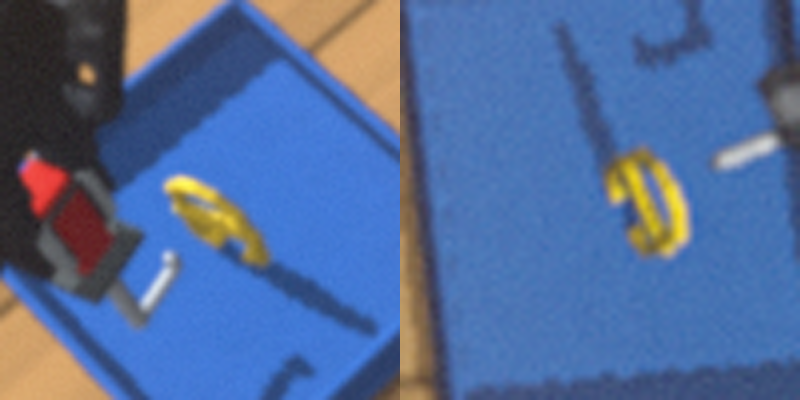

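The hook is out and the clip stands free in the dish. Retreating a little more, lifting, and returning to the block.

Emit:
drive_tool([
  [0,[0.003,-0.0095,0.004],0],
  [0,[0,0,0.02],0],
  [0,[0,0,0.03],0],
  [0,[0,0,0.03],0],
  [0,[0,0,0.015],0],
  [0,[0.006,0.022,0],0],
  [0,[0.01,0.04,0],0],
  [0,[0.01,0.042,0],0],
  [0,[0.011,0.045,0],0],
  [0,[0.011,0.045,0],0],
])

```text
time: 17.48
ee_pos: [0.5253, -0.1131, 0.2554]
tcp_rot: [-180.0, 0.0, 18.0]
wrist_force: [0.5, -0.6, -1.1]
opening: 0.0171
```

Emit:
drive_tool([
  [0,[0.01,0.04,0],0],
  [0,[0.006,0.025,0],0],
  [0,[0,0.008,0],0],
  [0,[0,0,0],0],
  [0,[0,0,0],0],
])

```text
time: 18.1
ee_pos: [0.5409, -0.0422, 0.2557]
tcp_rot: [180.0, 0.0, 18.0]
wrist_force: [-0.6, -0.1, -1.2]
opening: 0.0167
```

```bash
python3 dish.py k; python3 pk.py k
```

```text
18.1 [ 0.5409 -0.0422  0.2557] [1.7999e+02 1.0000e-02 1.7970e+01] [-0.56 -0.1  -1.19] 0.016735722436406912
scene yellow 136 mean [ 0.4558 -0.249   0.042 ] lo [ 0.439  -0.2551  0.0097] hi [ 0.4731 -0.2434  0.0716]
-0.108 39 lx [-0.0024  0.0015  0.0031] ly [-0.0035  0.0151  0.0253]
-0.102 23 lx [-0.0018  0.0011  0.0032] ly [-0.0037  0.0224  0.0271]
-0.096 12 lx [-0.0028  0.0009  0.0031] ly [-0.0042 -0.0021  0.017 ]
-0.090 10 lx [-0.0029  0.0014  0.0037] ly [-0.0037 -0.0022  0.0003]
-0.084 10 lx [-0.0015  0.0021  0.004 ] ly [-0.0039 -0.003   0.002 ]
-0.078 10 lx [-0.0009  0.0022  0.0039] ly [-0.0038 -0.0023  0.0001]
-0.072 12 lx [-0.0029  0.0012  0.0036] ly [-0.0041 -0.0027 -0.0003]
-0.066 7 lx [-0.0017  0.0018  0.0026] ly [-0.0041 -0.0034 -0.0018]
-0.042 56 lx [-0.0153  0.008   0.0159] ly [-0.0161 -0.0117  0.0132]
-0.036 159 lx [-0.0131  0.0083  0.0153] ly [-0.0159 -0.0084  0.015 ]
-0.030 14 lx [0.0077 0.0083 0.009 ] ly [-0.0088 -0.0023  0.0062]
-0.024 6 lx [0.0055 0.0086 0.009 ] ly [-0.0126 -0.0003  0.0049]
```

View pics/k_scene.png

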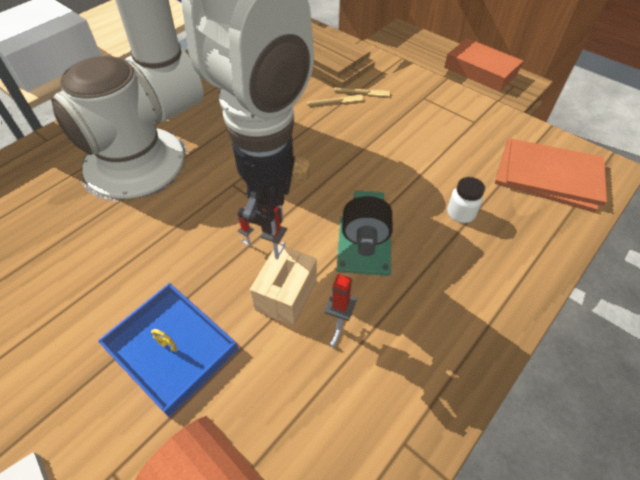

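The clip is standing in the dish at scene (165,341). The pick is straight over the slot at (280,270), and the bystanders are untouched. Lowering into the slot.

Emit:
drive_tool([
  [0,[0,0.002,-0.02],0],
  [0,[0,0,-0.025],0],
  [0,[0,0,-0.015],0],
  [0,[0,0,-0.01],0],
  [0,[0,0,-0.01],0],
  [0,[0,0,0],0],
])

```text
time: 18.95
ee_pos: [0.5408, -0.0393, 0.1754]
tcp_rot: [-180.0, 0.0, 18.0]
wrist_force: [-0.5, 0.2, -1.8]
opening: 0.0168
```

No contact at the slot entry, so I'll continue.

Emit:
drive_tool([
  [0,[0,0,-0.015],0],
  [0,[0,0,-0.018],0],
  [0,[0,0,-0.012],0],
  [0,[0,0,-0.005],0],
  [0,[0,0,-0.003],0],
  [0,[0,0,0],0],
  [0,[0,0,0],0],
])

```text
time: 19.82
ee_pos: [0.5413, -0.0393, 0.1233]
tcp_rot: [180.0, -0.0, 18.0]
wrist_force: [-0.3, 0.4, -0.9]
opening: 0.0171
```

Emit:
drive_tool([
  [0,[0,0,-0.0015],0],
  [0,[0,0,-0.001],0],
  [0,[0,0,0],0],
  [0.3,[0,0,0],0],
  [0.5,[0,0,0],0],
  [0.6,[0,0,0],0],
  [0.6,[0,0,0],0],
])

```text
time: 20.7
ee_pos: [0.541, -0.0393, 0.1203]
tcp_rot: [180.0, 0.0, 18.0]
wrist_force: [-0.6, 0.5, 0.3]
opening: 0.0513
```

Emit:
drive_tool([
  [0.6,[0,0,0.005],0],
  [0.6,[0,0,0.015],0],
  [0.6,[0,0,0.03],0],
  [0.6,[0,0,0.04],0],
  [0.6,[0,0,0.03],0],
  [0.6,[-0.04,0,0],0],
  [0.6,[-0.05,0,0],0],
  [0.6,[-0.05,0,0],0],
  [0.6,[0,0,0],0],
])

```text
time: 21.82
ee_pos: [0.3989, -0.0393, 0.2424]
tcp_rot: [179.9, -0.2, 18.0]
wrist_force: [1.5, -0.6, 0.7]
opening: 0.0511
```

```bash
python3 dish.py l; python3 m.py l|egrep 'red|block'
```

```text
21.825 [ 0.3989 -0.0393  0.2424] [ 1.7992e+02 -1.7000e-01  1.8000e+01] [ 1.51 -0.57  0.69] 0.051128343495301105
scene yellow 138 mean [ 0.4554 -0.249   0.0416] lo [ 0.4388 -0.2549  0.0088] hi [ 0.4726 -0.2433  0.0707]
scene red [239 214   7   5  27] [242.2 216. ] med [0.395 0.007 0.098] lo [0.388 0.001 0.096] hi [0.399 0.011 0.101]
scene red [275 257   8   7  32] [278.6 259.6] med [ 0.542 -0.04   0.142] lo [ 0.537 -0.046  0.14 ] hi [ 0.549 -0.035  0.143]
scene red [334 275  17  16 167] [341.8 282.7] med [ 0.665 -0.024  0.179] lo [ 0.655 -0.033  0.176] hi [ 0.676 -0.013  0.181]
scene red [333 292  15  17 124] [339.8 300.3] med [ 0.669 -0.03   0.136] lo [ 0.66  -0.034  0.11 ] hi [ 0.679 -0.025  0.158]
scene block [118 135  39  26 164] ((65.62922668457031, -1.2471847534179688), (105.23979187011719, 23.866390228271484), 89.42435455322266) 0.08003817530553026
scene block [ 250  244   67   62 1867] ((537.58642578125, -26.418861389160156), (84.787353515625, 112.88048553466797), 17.937000274658203) 0.07973464025858534
top red [333 168   9  10  33] [337.5 172.7] med [ 0.662 -0.028  0.179] lo [ 0.654 -0.034  0.177] hi [ 0.674 -0.019  0.181]
top block [309 229  24  45 592] ((528.385498046875, 0.40290069580078125), (84.53192901611328, 53.31017303466797), 17.152118682861328) 0.08000823622313596
```

View pics/l_scene.png

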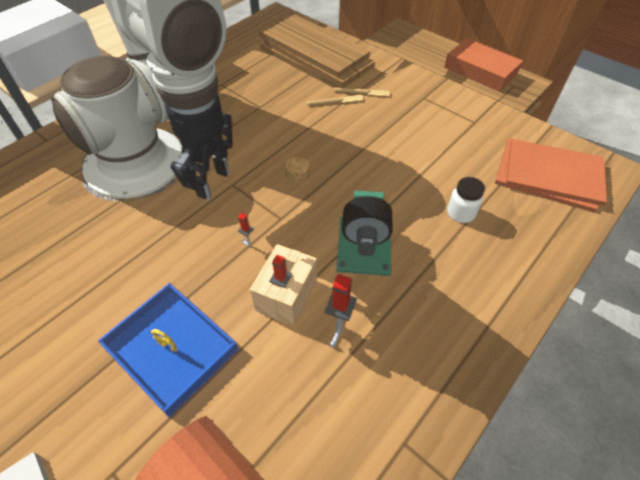

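The pick is back in its slot at scene (279,268), with its handle top at 0.142 as at the start. The clip stands in the dish at (165,341), and the bystanders are where they began. Handing in.

```bash
python3 -c "
from workcell import job; print(job.job_done())"
```

```text
the job is handed in; nothing more can be done
None
```

I did the whole job in 21.8 s of the 64 s allowed and handed it in; the hand-in reports no verdict. I gripped the middle pick, hooked the clip and pried it out of the groove. I then carried it to the dish, stood it on its legs, backed the hook out and put the pick back in its slot.

Last checks before handing in:
- **Clip:** it stands free near the dish's centre, at about (0.455, -0.249). Its top is 71–73 mm above the bench, so its centre is about 40 mm up, under the 50 mm limit. It had not moved since the hook left it.
- **Pick:** it is released and upright in its slot. The handle top is at 0.142 m, the same height as at the start, and within about 2 mm of the slot point.
- **Bystanders:** the jar, cork and tile look unmoved in the pictures. I did not measure how far each one shifted.
- **Forces:** the highest wrist force I read was about 9.5 N, while prying. I only saw readings at the end of each move, so the peak when the clip snapped free may have been higher.

None of the checks failed or disagreed by more than the few millimetres that the cameras allow.

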